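Load the slide carrier into the staining trough

ROBOT

A 6-joint arm with a two-finger parallel gripper is mounted at the origin on a cart in front of the work surface, level with it; the furniture and walls round the work are solid. World frame = base frame: x ahead of the robot, y to its left, z up, the work surface at z = 0. Lengths are in mm, angles in rad, forces in N, time in s.
With the tool pointing down it reaches from about 325 to 875 mm from the base axis. Payload 4.4 kg.
Tool frame: the origin (TCP) lies midway between the tips of the shut fingers; the grasp point (between the pads) lies 19 mm behind it; z points along the fingers, y is the line along which they close (so a half turn about z gives the same grasp; the last joint's range is limited). The gripper opens to 85 mm and grips with 20 to 120 N. Pads are 22 mm wide; open, the fingers measure 114 mm over their backs; the gripper's body (76 mm by 85 mm) begins 54 mm behind the grasp point. The pads swing forward as they close: fully open they stand 13 mm farther back than shut.
Start: joints at [1.155, 0.207, 1.542, -0, 1.393, -0.15], TCP at [150.497, 554.958, 231.282] pointing down, gripper open.
Joint ranges: [-2.73, 2.73], [-0.86, 2.22], [0.23, 2.46], [-1.11, 4.25], [0.08, 2.63], [-2.82, 2.82]. Speed limits (rad/s): [2.79, 2.79, 3.14, 3.14, 3.14, 3.14].

INTERFACE

Orientations are given as a unit quaternion [x, y, z, w].
In Python, from rig import r gives the robot as it stands.
- The arm moves only by the tool step_arm, never from a script. Its argument "rows" is a list of rows, each a list of 3 entries, a list of its own where there are three numbers: the shift along the tool's x, y, z in m, then the turn about the tool's z in rad, then the opening, from 0 (shut) to 1 (fully open). In form: [[[x, y, z], roll, grip], ...]. A call has 1 to 8 rows; each row is the pose to reach, as a shift and turn from the pose commanded when the call began, along the tool's axes at that moment; what a row does not reach only later rows make up. A row lasts 1/10 s, in which the tool goes at most 50 mm and 8.59 degrees, less where a joint would pass 70% of its speed; a pose out of reach is approached as far as the arm can. A call with a gripper value outside its range is refused whole. The fingers move at their own pace and stop on an object; "grip_force" is the grip in N (left out, the last holds). Time passes only in rows, so rows that repeat a pose let the fingers close. It gives the time, the measured TCP pose, the force, the opening and the grip force at its end, in the units of the state.
- r.state(): the state, without advancing time (a new reading comes with each control period).
- r.capture(name): name is "side" or "top" or "wrist"; returns (picture, depth): 480x640x3 uint8, red, green, blue; 480x640 float32, mm along the optical axis (not along the pixel's ray), 0 where there is no reading.
- r.camera_info(name): a dict with "vfov" (degrees; the focal length in pixels is half the picture's height over the tangent of half this angle, whatever the lens; pixels are square), "cx", "cy" (the principal point, pixels), "R" (3x3) and "t" (3): a world point X has camera coordinates R X + t. Camera axes: x right, y down, z forward; pixel columns grow to the right and rows downward; lengths in mm; the calibration is good to about 2 mm. The wrist camera is an equidistant fisheye: a pixel r from the principal point sees the ray r / f radians off the axis. A picture is of the moment at which its call begins: read the wrist's pose just before it. camera_info takes no time and is no camera call; for the wrist camera it gives the pose at the moment of the call.
- r.close_job(): hands the job in; it is judged then, once.
Trained networks look in the newest picture that a camera, given by its name, has taken for a name from the list of things; names that differ only in an ending like _2 or _b are one class to them, and where a whole thing is asked for, a point or a joint stands for the part that bears it (a point fixed in the world has none). Each returns a list of dicts, best first, with "conf" (0 to 1); they miss things now and then, are a little off and sometimes report something else, mostly with a low value. They report only what shows in the picture. A call takes as long as a camera call.
- r.cut_out(camera, name): "region" (480x640 bool, what is visible of it) and "extent" ([left, top, width, height] in pixels, round what is visible of it).
The state is a dict: "clock": time; "joints": joint angles; "qvel": joint speeds; "effort": joint torques, N m; "tcp_pos": TCP position; "tcp_rot": TCP orientation; "contact_force": force on the tool from outside, world axes, zero at the start; "torque": the same for the moment, N m; "grip_width": finger opening in mm; "grip_force": force on a finger pad.
Only numpy, scipy, OpenCV 4.12 (cv2) and the standard library are available. Lean on these libraries where they do the work, as an engineer would, in place of code of your own. Each camera call takes 0.05 s, during which the arm holds its last target. There are 200 camera calls.

TASK

Pick up the five-toothed slide carrier and lower it into the slotted insert of the staining trough so that every tooth enters its own slot, then press it gently past the spring pads until it is fully home with its spine down on the insert, and let go. The insert may have been set anywhere along the trough, so find the slots by touch or sight and never force the carrier: 40 N between carrier and trough is too much and half of that is plenty. Do not disturb the petri dish, the stain bottle or the timer.

Things in the scene. Friction and masses are not known exactly. Their poses are not given: they have to be found in the camera images.
- carrier: White slide carrier, loose, 60-130 g, standing on five flat teeth that hang from a spine 22 x 96 x 10 mm (x, y, z). Origin: centre of the underside, level with the tooth tips; z up, y along the spine. Teeth 26 mm wide in x, 4 mm thick in y, 32 mm long, square-ended, at y = -40, -20, 0, 20, 40 mm. Spine z = 32 to 42 mm. Same either way round (half turn about z).
- carrier_rib (a point): Where to grip the carrier: on its upright grip rib, 60 mm above the carrier's origin. The rib is 12 mm thick in x, 60 mm long in y and stands from z = 42 to 70 mm of the carrier.
- trough: Steel staining trough, fixed to the table, 56 x 154 mm outside (x, y), walls 5 mm thick, 40 mm high. Origin: centre of its underside; z up, y along its length. A grey slotted insert, 40 x 126 mm, sits in it, centred in x and square to it, but set anywhere from -9 to +9 mm along y: this offset is not measured (it shows as unequal gaps at the trough's ends). A stiff slide (40 N) keeps it put.
- trough_mouth (a point): Point over the trough's centre, level with the insert's top, 42 mm above the trough's origin. The insert has five slots, each 6 mm in y, 34 mm in x, 35 mm deep, 20 mm apart in y, the middle one at the insert's centre. Between slots are solid tops 14 mm wide, outside them end blocks 20 mm wide. A carrier not in the slots stands with its tooth tips at this height.
- trough_home (a point): Point on the trough's centre line 10 mm above its origin, 32 mm below the insert's top: the height of the carrier's origin when fully home, spine resting on the insert (along y it is off by the insert's offset). Two sprung pads in the end slots stop a dropped carrier with its tips about 18 mm below the insert's top; pushing past takes about 6 to 12 N, less below.
- petri_dish: Bystander: clear petri dish, 59 mm across, 14 mm high; origin at the centre of its underside.
- stain_bottle: Bystander: white round bottle with a blue cap, 46 mm across, 98 mm high; origin at the centre of its underside.
- timer: Bystander: white square timer, 62 x 62 x 20 mm; origin at the centre of its underside.

How it is judged (in metres and radians):
On the way, in this order (a step that is already met when the one before it is completed fails the run):
1. the carrier is lifted, its tooth tips more than 50 mm above the table (height (world z) of carrier above 0.05 m), for 0.2 s.
2. all teeth have entered their slots: upright over the insert, tips at least 6 mm below its top (x of carrier in the frame of trough between -0.006 and 0.006 m and y of carrier in the frame of trough between -0.014 and 0.014 m and angle between the y axis of carrier and the y axis of trough, either way round below 0.08 rad and z of carrier in the frame of trough below 0.036 m), for 0.1 s.
At the end, for the whole second after the job is handed in: The carrier is fully home in the trough's insert: origin less than 12.5 mm above the trough's underside (10 mm is home), within 6 mm of the trough's centre line in x and 14 mm along it, square to it within 0.08 rad, upright within 0.06 rad, at rest and let go (x of carrier in the frame of trough between -0.006 and 0.006 m and y of carrier in the frame of trough between -0.014 and 0.014 m and angle between the y axis of carrier and the y axis of trough, either way round below 0.08 rad and z of carrier in the frame of trough below 0.0125 m and angle between carrier's own z axis and vertical below 0.06 rad and linear speed of carrier below 0.01 m/s and contact force between the fingers and carrier below 0.2 N); the robot touches nothing.
It fails at once if the carrier is pressed against the trough or its insert with more than 40 N (contact force between carrier and trough above 40 N).
It fails at once if the petri dish is moved more than 20 mm (distance of petri_dish from where it was at the start of the episode above 0.02 m).
It fails at once if the white stain bottle is moved more than 20 mm (distance of stain_bottle from where it was at the start of the episode above 0.02 m).
It fails at once if the timer is moved more than 20 mm (distance of timer from where it was at the start of the episode above 0.02 m).
It also fails if it takes over 72 s, if anything falls off the work surface, if the arm or the gripper's body presses on something with over 40 N, if the wrist force passes 120 N, or if a joint passes its speed limit or range.

## Working session

There is one attempt and no reset: what is moved stays moved. The work goes in short steps, Python scripts to look and compute and a tool call to move; the robot and the scene stay as the last step left them, time stands still between calls to the robot, and variables do not carry over. Pictures are saved under pics/ and viewed, at most 10 in all, crops included, and the job is handed in when it is done.

Besides the shell and the picture viewer there is one more tool, called after ">>>" as name(argument=value, ...) on one line, values as JSON. step_arm: Moves the arm, as the interface text tells. Its arguments: {"type":"object","properties":{"rows":{"type":"array"},"grip_force":{"type":"number"}},"required":["rows"]}

```bash
mkdir -p pics; cat > h.py <<'E'
import numpy as np, cv2
from rig import r
from scipy.spatial.transform import Rotation as Ro
def cam(n):
    c=r.camera_info(n); return 240/np.tan(np.radians(c['vfov']/2)),c['cx'],c['cy'],np.array(c['R']),np.array(c['t'])
def cloud(n,d,m=None):
    f,cx,cy,R,t=cam(n)
    v,u=np.nonzero((d>0) if m is None else (m&(d>0)))
    z=d[v,u]
    if n=='wrist':
        a,b=u-cx,v-cy; rr=np.hypot(a,b)+1e-9; k=np.tan(rr/f)/rr; P=np.c_[a*k*z,b*k*z,z]
    else: P=np.c_[(u-cx)/f*z,(v-cy)/f*z,z]
    return (P-t)@R,u,v
E
python3 - <<'E'
from h import *
s=r.state();print(s)
ims=[]
for n in('top','side'):
    p,d=r.capture(n);np.savez(n,p=p,d=d)
    cv2.imwrite(f'pics/{n}.png',p[:,:,::-1])
    print(n,cam(n))
    for k in('carrier','trough','petri_dish','stain_bottle','timer'):
        for o in r.cut_out(n,k)[:2]:
            P,u,v=cloud(n,d,o['region'])
            print(n,k,round(o['conf'],2),o['extent'],np.percentile(P,[2,50,98],axis=0).round(0).tolist())
            if n=='top': np.save(f'{k}_{n}.npy',o['region']) if o['conf']>.5 else 0
E
```

```text
{'clock': 0.0, 'joints': array([ 1.15547373e+00,  2.07451370e-01,  1.54298182e+00, -1.03186332e-05,
        1.39349678e+00, -1.50474556e-01]), 'qvel': array([ 0.0002293 , -0.00065093,  0.00027137, -0.00165123,  0.00148609,
       -0.00043567]), 'effort': array([-1.52894536e-03, -3.83016014e+01, -2.91604203e+01, -2.63917591e-04,
        1.02325837e-02,  4.90907922e-06]), 'tcp_pos': array([150.19927033, 554.2386576 , 230.09473701]), 'tcp_rot': array([ 1.32036326e-01,  9.91244189e-01, -1.12362348e-03, -3.21344406e-04]), 'contact_force': array([-0.4500572 , -0.07796987, -0.18077235]), 'torque': array([0.03406302, 0.04138219, 0.04362176]), 'grip_force': 0.0, 'grip_width': 85.41835288540265}
top (np.float64(608.8993581507491), 323.3285246276375, 237.78511057490786, array([[-0.00738294, -0.99968854, -0.02383919],
       [-0.9969632 ,  0.00920682, -0.07732797],
       [ 0.07752337,  0.02319589, -0.99672066]]), array([-146.64482018,  481.91585378, 1067.32015954]))
top carrier 0.6 [242.7, 169.7, 51.9, 27.1] [[564.0, -101.0, 2.0], [580.0, -58.0, 42.0], [600.0, -12.0, 71.0]]
top trough 0.87 [330
[... 819 characters left out ...]
71.0]]
side trough 0.56 [301.7, 249.8, 39.7, 63.6] [[428.0, -322.0, 4.0], [454.0, -283.0, 40.0], [484.0, -171.0, 44.0]]
side petri_dish 0.76 [283.5, 241.0, 30.7, 18.7] [[415.0, -127.0, 5.0], [436.0, -103.0, 15.0], [468.0, -71.0, 16.0]]
side petri_dish 0.49 [229.2, 267.7, 33.1, 23.8] [[294.0, -239.0, 3.0], [322.0, -223.0, 18.0], [352.0, -180.0, 21.0]]
side stain_bottle 0.9 [395.5, 212.3, 20.7, 38.9] [[639.0, -176.0, 16.0], [647.0, -164.0, 69.0], [666.0, -148.0, 100.0]]
side stain_bottle 0.58 [344.8, 206.0, 25.9, 42.0] [[564.0, -102.0, 1.0], [581.0, -70.0, 36.0], [605.0, -5.0, 71.0]]
side timer 0.57 [230.8, 265.4, 32.6, 24.7] [[294.0, -239.0, 3.0], [323.0, -223.0, 18.0], [352.0, -182.0, 21.0]]
```

```bash
python3 - <<'E'
from h import *
z=np.load('top.npz');d=z['d']
P,u,v=cloud('top',d)
def near(c,rad,z0,z1): 
    return P[(np.hypot(P[:,0]-c[0],P[:,1]-c[1])<rad)&(P[:,2]>z0)&(P[:,2]<z1)]
for n,c,rad,z0,z1 in(('rib',(580,-58),75,60,80),('spine+',(580,-58),75,36,80),('trough',(457,-243),100,34,50)):
    Q=near(c,rad,z0,z1); print(n,len(Q),cv2.minAreaRect(Q[:,:2].astype(np.float32)),Q[:,2].mean())
s=r.state();R=Ro.from_quat(s['tcp_rot']).as_matrix();print(R.round(3))
p=z['p'];crop=cv2.resize(p[100:360,200:460],(780,600)[::1],interpolation=cv2.INTER_CUBIC);cv2.imwrite('pics/c.png',crop[:,:,::-1])
E
```

```text
rib 261 ((582.90869140625, -56.7418212890625), (13.063236236572266, 59.53907775878906), 12.524837493896484) 67.77843897208214
spine+ 686 ((583.2347412109375, -56.42680740356445), (22.4278564453125, 95.76986694335938), 12.449897766113281) 51.92175389358985
trough 2038 ((457.56341552734375, -244.9530029296875), (156.49383544921875, 56.13920593261719), 87.70713806152344) 39.82584232248019
[[-0.965  0.262  0.   ]
 [ 0.262  0.965  0.   ]
 [-0.     0.    -1.   ]]
```

View pics/c.png

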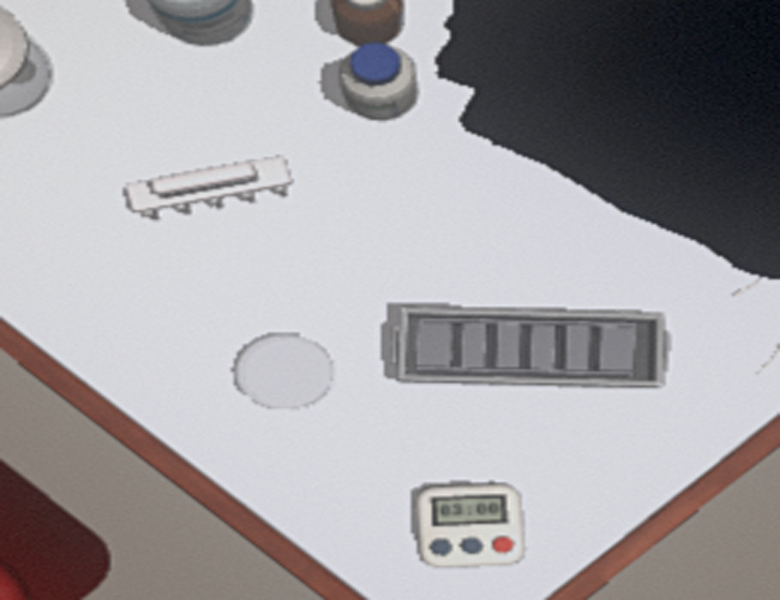

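View pics/top.png

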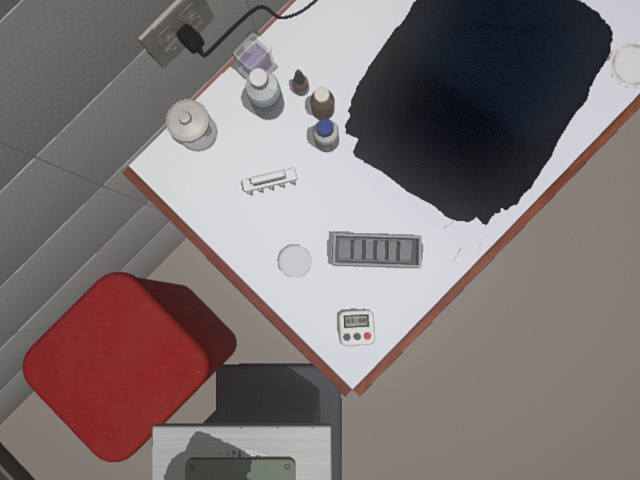

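```bash
python3 - <<'E'
from h import *
for n in('top','side'):
    P,u,v=cloud(n,np.load(n+'.npz')['d'])
    a=np.array([150,554.]);b=np.array([583,-57.]);t=(b-a)/np.linalg.norm(b-a)
    w=P[:,:2]-a;s=w@t;q=w@np.array([-t[1],t[0]])
    for k in range(-100,900,100):
        m=(s>k)&(s<k+100)&(abs(q)<130); print(n,k,m.sum(),np.percentile(P[m,2],[50,99,100]).round() if m.any() else'')
    m=(P[:,2]>110)&(P[:,1]<100)&(P[:,0]>200)&(P[:,0]<900); print(n,'tall',m.sum(), P[m][::max(1,m.sum()//12)].round())
E
```

```text
top -100 501 [-426. -326. -318.]
top 0 1728 [-234. -202. -181.]
top 100 6115 [-222.  -87.  -49.]
top 200 4834 [-221.  -78.  -30.]
top 300 7328 [-224. -216. -212.]
top 400 2776 [-759. -220. -214.]
top 500 2551 [-2.  3.  8.]
top 600 7961 [-1. 83. 91.]
top 700 7829 [-1. 72. 93.]
top 800 8839 [ -0. 152. 156.]
top tall 43906 [[ 735.   99.  408.]
 [ 845.  -35.  136.]
 [ 735. -399.  326.]
 [ 760.   50.  249.]
 [ 744.   80.  244.]
 [ 679. -380.  349.]
 [ 705. -244.  230.]
 [ 714.  -53.  151.]
 [ 632. -449.  324.]
 [ 619. -350.  297.]
 [ 638. -266.  120.]
 [ 596. -312.  135.]
 [ 525. -437.  117.]]
side -100 4488 [162. 492. 497.]
side 0 6963 [287. 492. 497.]
side 100 5887 [126. 490. 496.]
side 200 876 [-219.  443.  488.]
side 300 789 [-719. -582. -567.]
side 400 1193 [-759. -753. -751.]
side 500 1036 [-754.    2.    3.]
side 600 2395 [ 1. 85. 91.]
side 700 2852 [ 1. 80. 92.]
side 800 3106 [  1. 153. 155.]
side tall 60890 [[ 738.   99.  491.]
 [ 781.   56.  402.]
 [ 847.   -8.  309.]
 [ 789. -400.  325.]
 [ 653. -490.  320.]
 [ 626. -488.  294.]
 [ 629. -496.  268.]
 [ 584. -473.  232.]
 [ 600. -491.  210.]
 [ 691. -553.  207.]
 [ 736. -571.  186.]
 [ 738. -575.  158.]
 [ 753. -594.  111.]]
```

>>> step_arm(rows=[[[-0.02,-0.016,0],0.04,1],[[-0.055,-0.045,0],0.1,1],[[-0.09,-0.074,0],0.17,1],[[-0.125,-0.103,0],0.24,1],[[-0.16,-0.132,0],0.31,1],[[-0.195,-0.161,0],0.38,1],[[-0.23,-0.19,0],0.45,1],[[-0.265,-0.219,0],0.52,1]])

```text
clock: 1.4
tcp_pos: [349.8, 272.7, 231.7]
tcp_rot: [0.384, 0.924, 0.0, 0.0]
contact_force: [1.4, 0.3, 0.4]
grip_width: 85.1
grip_force: 0.0
```

>>> step_arm(rows=[[[-0.045,-0.0075,0],0.07,1],[[-0.09,-0.015,0.01],0.14,1],[[-0.135,-0.023,0.01],0.21,1],[[-0.18,-0.031,0.015],0.28,1],[[-0.225,-0.039,0.02],0.35,1],[[-0.27,-0.0465,0.025],0.42,1],[[-0.315,-0.054,0.03],0.49,1],[[-0.36,-0.062,0.035],0.55,1]])

```text
clock: 2.2
tcp_pos: [560.8, -25.8, 196.3]
tcp_rot: [0.62, 0.785, 0.0, 0.0]
contact_force: [-0.2, 0.4, 1.0]
grip_width: 85.2
grip_force: 0.0
```

>>> step_arm(rows=[[[0,0,0],0,1]])

```text
clock: 2.3
tcp_pos: [562.2, -28.9, 195.6]
tcp_rot: [0.621, 0.784, -0.0, 0.001]
contact_force: [-0.2, 0.7, 0.5]
grip_width: 85.4
grip_force: 0.0
```

```bash
python3 - <<'E'
from h import *
s=r.state();R=Ro.from_quat(s['tcp_rot']).as_matrix();print(s['tcp_pos'],s['joints'].round(3));print(R.round(4))
p,d=r.capture('wrist');np.savez('wrist',p=p,d=d);cv2.imwrite('pics/w1.png',p[:,:,::-1])
P,u,v=cloud('wrist',d)
g=np.array([583,-57.])
for n,z0,z1 in(('rib',60,80),('spine+',34,80)):
    Q=P[(np.hypot(*(P[:,:2]-g).T)<75)&(P[:,2]>z0)&(P[:,2]<z1)]
    c,wh,a=cv2.minAreaRect(Q[:,:2].astype(np.float32));print(n,len(Q),c,wh,a,np.percentile(Q[:,2],95))
E
```

```text
[562.21342866 -28.85152653 195.56181887] [-0.204  0.212  1.611 -0.002  1.317 -0.433]
[[-2.278e-01  9.737e-01  9.000e-04]
 [ 9.737e-01  2.278e-01 -2.000e-03]
 [-2.100e-03  5.000e-04 -1.000e+00]]
rib 1227 (582.69384765625, -52.578609466552734) (13.581633567810059, 60.259727478027344) 12.729731559753418 71.38736731966527
spine+ 2768 (583.1657104492188, -52.291419982910156) (22.71230697631836, 95.5396957397461) 12.454761505126953 71.10392794199929
```

>>> step_arm(rows=[[[-0.014,0.0075,0.025],0.006,1],[[-0.028,0.015,0.06],0.0125,1],[[-0.028,0.015,0.085],0.0125,1],[[-0.028,0.015,0.095],0.0125,1],[[-0.028,0.015,0.095],0.0125,1],[[-0.028,0.015,0.095],0.0125,1]])

```text
clock: 2.95
tcp_pos: [581.5, -47.1, 102.6]
tcp_rot: [0.623, 0.782, 0.0, 0.001]
contact_force: [0.5, 0.5, 0.1]
grip_width: 85.6
grip_force: 0.0
```

```bash
python3 - <<'E'
from h import *
s=r.state();R=Ro.from_quat(s['tcp_rot']).as_matrix();print(s['clock'],s['tcp_pos'],s['qvel'].round(3));print(R.round(4))
p,d=r.capture('wrist');np.savez('wrist',p=p,d=d);cv2.imwrite('pics/w2.png',p[:,:,::-1])
P,u,v=cloud('wrist',d)
g=np.array([583,-55.])
for n,z0,z1 in(('rib',60,80),('spine+',34,80)):
    Q=P[(np.hypot(*(P[:,:2]-g).T)<65)&(P[:,2]>z0)&(P[:,2]<z1)]
    c,wh,a=cv2.minAreaRect(Q[:,:2].astype(np.float32));print(n,len(Q),c,wh,a,np.percentile(Q[:,2],95))
E
```

```text
2.95 [581.50553423 -47.07744173 102.57949639] [-0.003 -0.015 -0.022 -0.002 -0.005  0.002]
[[-2.228e-01  9.749e-01  1.700e-03]
 [ 9.749e-01  2.228e-01 -3.000e-04]
 [-6.000e-04  1.600e-03 -1.000e+00]]
rib 2633 (584.9476928710938, -55.699058532714844) (13.642138481140137, 59.39216995239258) 12.232995986938477 71.96579851525487
spine+ 5587 (585.390625, -56.1229248046875) (25.163272857666016, 95.84233856201172) 13.151297569274902 71.71852608469598
```

View pics/w2.png

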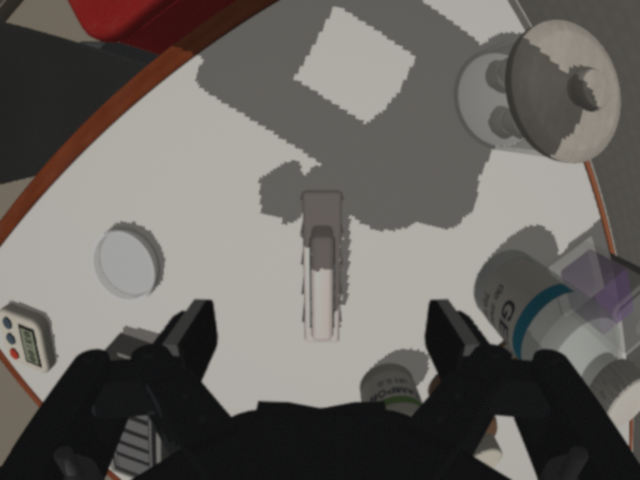

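>>> step_arm(grip_force=40, rows=[[[-0.009,0.0005,0.02],0,1],[[-0.009,0.0005,0.04],0,1],[[-0.009,0.0005,0.052],0,1],[[-0.009,0.0005,0.057],0,1],[[-0.009,0.0005,0.057],0,1],[[-0.009,0.0005,0.057],0,1]])

```text
clock: 3.6
tcp_pos: [584.3, -56.5, 45.3]
tcp_rot: [0.624, 0.782, 0.0, 0.001]
contact_force: [-0.4, 0.3, -0.1]
grip_width: 85.7
grip_force: 0.0
```

>>> step_arm(rows=[[[0,0,0],0,0],[[0,0,0],0,0],[[0,0,0],0,0],[[0,0,0],0,0],[[0,0,0],0,0],[[0,0,0],0,0],[[0,0,0],0,0],[[0,0,0],0,0]])

```text
clock: 4.4
tcp_pos: [583.5, -56.4, 44.3]
tcp_rot: [0.624, 0.782, 0.0, 0.0]
contact_force: [-0.3, 0.2, 0.7]
grip_width: 11.1
grip_force: 42.9
```

>>> step_arm(rows=[[[0,0,-0.01],0,0],[[0,0,-0.03],0,0],[[0,0,-0.06],0,0],[[0,0,-0.09],0,0],[[0,0,-0.105],0,0],[[0,0,-0.11],0,0],[[0,0,-0.11],0,0],[[0,0,-0.11],0,0]])

```text
clock: 5.2
tcp_pos: [582.2, -56.1, 152.6]
tcp_rot: [0.624, 0.782, -0.001, -0.001]
contact_force: [-0.3, 0.2, -1.4]
grip_width: 11.3
grip_force: 42.7
```

```bash
python3 - <<'E'
from h import *
s=r.state();R=Ro.from_quat(s['tcp_rot']).as_matrix();print(s['clock'],s['tcp_pos'],s['contact_force'],s['grip_width']);print(R.round(4))
# refine trough pose from saved views
for n in('top','side'):
    P,u,v=cloud(n,np.load(n+'.npz')['d'])
    Q=P[(np.hypot(*(P[:,:2]-[457,-245]).T)<105)&(P[:,2]>30)&(P[:,2]<52)]
    print(n,cv2.minAreaRect(Q[:,:2].astype(np.float32)))
    m=(P[:,2]>60)&(np.hypot(*(P[:,:2]-[457,-245]).T)<190);print(m.sum(),P[m][::max(1,m.sum()//6)].round())
E
```

```text
5.2 [582.24019073 -56.1330669  152.58839573] [-0.28743391  0.19839508 -1.42137625] 11.302128037371542
[[-2.216e-01  9.751e-01 -3.000e-03]
 [ 9.751e-01  2.216e-01  8.000e-04]
 [ 1.400e-03 -2.800e-03 -1.000e+00]]
top ((457.6317443847656, -243.2457275390625), (160.74171447753906, 56.13920593261719), 87.70713806152344)
7321 [[ 641. -291.  254.]
 [ 617. -317.  225.]
 [ 610. -314.  186.]
 [ 598. -323.  165.]
 [ 590. -305.  111.]
 [ 565. -349.  117.]
 [ 527. -421.   66.]]
side ((458.0338439941406, -245.53689575195312), (159.2694549560547, 56.600887298583984), 87.45689392089844)
406 [[ 585. -385.  273.]
 [ 560. -398.  199.]
 [ 549. -410.  167.]
 [ 544. -410.  143.]
 [ 552. -365.   92.]
 [ 545. -370.   74.]
 [ 538. -391.   64.]]
```

```bash
python3 - <<'E'
from h import *
f,cx,cy,R,t=cam('wrist');s=r.state();T=Ro.from_quat(s['tcp_rot']).as_matrix()
print(f,cx,cy,'cam in tool',T.T@(-R.T@t-s['tcp_pos']),'axis in tool',(T.T@R.T).round(3))
E
```

```text
371.64829954431775 320.7281247059771 239.83966007471255 cam in tool [  70.8236222     0.28661477 -143.14473154] axis in tool [[ 0.    -0.959 -0.282]
 [ 1.     0.    -0.   ]
 [ 0.    -0.282  0.959]]
```

>>> step_arm(rows=[[[-0.013,-0.019,0],0.02,0],[[-0.035,-0.05,0],0.05,0],[[-0.063,-0.09,0],0.09,0],[[-0.091,-0.13,0],0.135,0],[[-0.119,-0.17,0],0.18,0],[[-0.147,-0.21,0],0.22,0],[[-0.168,-0.24,0],0.25,0],[[-0.177,-0.253,0],0.264,0]])

```text
clock: 6.0
tcp_pos: [372.9, -286.3, 152.5]
tcp_rot: [0.723, 0.691, -0.0, -0.002]
contact_force: [-0.4, 0.4, -0.8]
grip_width: 11.3
grip_force: 42.7
```

>>> step_arm(rows=[[[0,0,0],0,0],[[0,0,0],0,0],[[0,0,0],0,0]])

```text
clock: 6.3
tcp_pos: [376.1, -284.0, 153.5]
tcp_rot: [0.721, 0.693, 0.0, -0.001]
contact_force: [0.8, 0.1, -0.7]
grip_width: 11.0
grip_force: 42.7
```

```bash
python3 - <<'E'
from h import *
s=r.state();R=Ro.from_quat(s['tcp_rot']).as_matrix();print(s['clock'],s['tcp_pos'],s['qvel'].round(3),s['joints'].round(3));print(R.round(4))
p,d=r.capture('wrist');np.savez('wrist3',p=p,d=d,tcp=s['tcp_pos'],R=R);cv2.imwrite('pics/w3.png',p[:,:,::-1])
E
```

```text
6.3 [ 376.14712985 -284.01303093  153.45364197] [ 0.012 -0.003 -0.005 -0.002 -0.001 -0.002] [-0.831  0.069  1.869  0.     1.205 -0.792]
[[ 3.930e-02  9.992e-01 -9.000e-04]
 [ 9.992e-01 -3.930e-02  1.600e-03]
 [ 1.600e-03 -1.000e-03 -1.000e+00]]
```

View pics/w3.png

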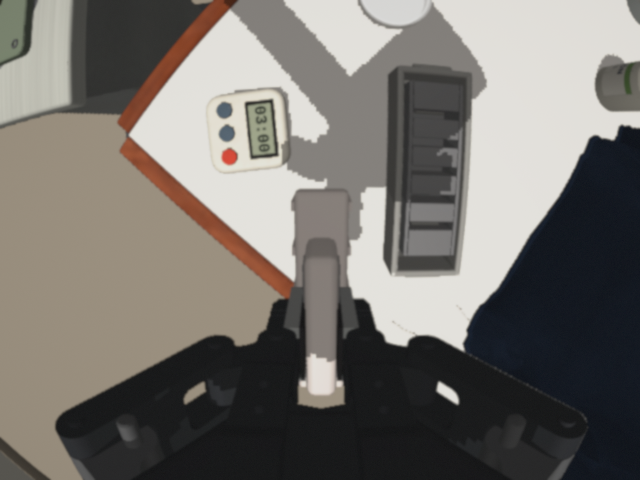

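```bash
cat >> h.py <<'E'
def rect(p,R,t,f,cx,cy,T,tcp,z,a0,a1,b0,b1,k=4):
    "sample plane world z; a along tool x, b along tool y, about tcp"
    a,b=np.meshgrid(np.arange(a0,a1,1/k),np.arange(b0,b1,1/k))
    X=np.stack([tcp[0]+a*T[0,0]+b*T[0,1],tcp[1]+a*T[1,0]+b*T[1,1],np.full_like(a,z)],-1)
    C=X@R.T+t; q=np.hypot(C[...,0],C[...,1]); th=np.arctan2(q,C[...,2])*f/q
    return cv2.remap(p,(cx+C[...,0]*th).astype(np.float32),(cy+C[...,1]*th).astype(np.float32),cv2.INTER_CUBIC)
E
python3 - <<'E'
from h import *
w=np.load('wrist3.npz');f,cx,cy,R,t=cam('wrist');T=w['R'];tcp=w['tcp']
A=rect(w['p'],R,t,f,cx,cy,T,tcp,42,-60,130,45,115)
B=rect(w['p'],R,t,f,cx,cy,T,tcp,151,-60,130,-35,35)
img=np.vstack([A,B]);
for a in range(-60,130,10): img[:, (a+60)*4]=(255,0,0)if a%50==0 else (0,255,0)
cv2.imwrite('pics/r3.png',img[:,:,::-1])
g=A.mean(2); pr=g[(82-6-45)*4:(82+6-45)*4].mean(0)
for i in range(0,760,2): print(int(pr[i]),end='\n' if i%40==38 else ' ')
g=B.mean(2); pr=g[30*4:32*4]  # strip
np.save('B.npy',B)
E
```

```text
224 224 224 224 224 224 224 224 224 224 224 224 224 224 224 224 224 224 224 224
224 224 224 224 224 224 224 224 224 224 224 224 224 224 224 224 224 224 224 224
224 224 224 224 224 224 224 224 224 224 224 223 220 213 197 178 161 153 153 153
154 152 145 135 119 102 87 74 69 66 66 66 65 65 65 65 65 65 65 65
65 65 65 65 65 66 69 75 87 101 113 122 125 125 125 125 125 125 125 125
125 125 125 125 125 125 125 125 125 125 125 125 125 125 125 125 125 125 125 125
125 125 125 125 125 122 117 107 91 76 63 55 54 53 56 60 65 70 73 77
86 99 111 121 124 125 125 125 125 125 125 125 125 125 125 125 125 125 125 125
125 125 125 125 125 121 115 104 87 72 60 54 53 53 53 53 53 54 57 61
67 71 75 77 78 77 75 72 71 70 70 70 70 70 70 70 71 71 71 71
70 70 71 71 71 71 70 67 63 58 54 53 53 55 58 62 65 66 66 66
65 65 66 68 69 70 70 70 70 70 70 70 70 70 71 72 75 79 83 87
88 88 89 89 88 86 82 76 69 64 63 65 66 67 68 68 68 68 67 67
66 66 67 69 70 71 70 70 71 71 71 71 71 71 71 71 71 71 71 71
71 71 71 71 71 71 71 69 68 67 67 68 67 65 63 61 61 61 58 54
53 57 63 68 71 71 71 71 71 71 71 71 71 71 71 71 71 71 71 71
71 71 71 71 72 72 72 72 72 72 71 72 72 72 72 72 72 72 71 68
64 60 57 56 56 56 56 56 56 57 59 64 70 76 81 84 86 87 87 87
86 86 85 87 92 102 114 122 126 127 127 127 127 127 127 127 127 127 127 127
```

View pics/r3.png

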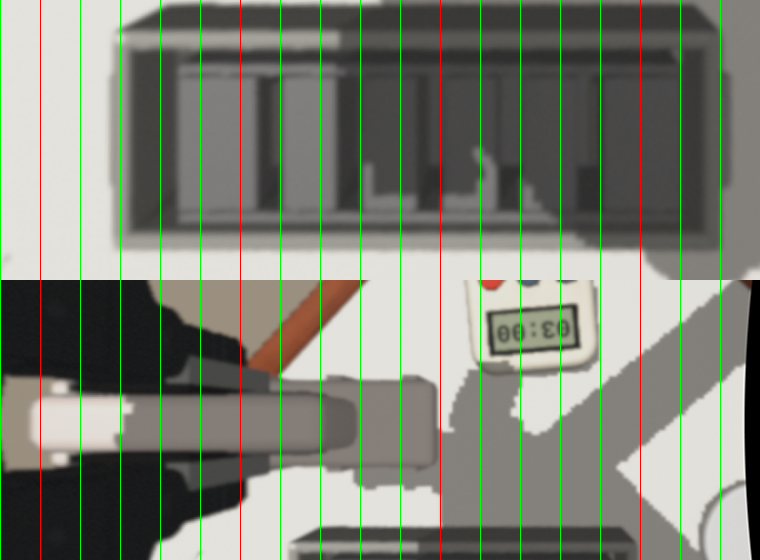

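>>> step_arm(rows=[[[0.01,0.02,0],0,0],[[0.026,0.045,0],0,0],[[0.04,0.07,0.01],0,0],[[0.0464,0.0807,0.025],0,0],[[0.0464,0.0807,0.045],0,0],[[0.0464,0.0807,0.057],0,0],[[0.0464,0.0807,0.059],0,0],[[0.0464,0.0807,0.06],0,0]])

```text
clock: 7.15
tcp_pos: [458.4, -241.7, 94.1]
tcp_rot: [0.721, 0.693, -0.0, -0.0]
contact_force: [0.7, 0.3, -0.3]
grip_width: 11.2
grip_force: 42.5
```

>>> step_arm(rows=[[[0,0,0],0,0],[[0,0,0],0,0],[[0,0,0],0,0]])

```text
clock: 7.45
tcp_pos: [458.9, -242.6, 95.2]
tcp_rot: [0.721, 0.692, 0.0, 0.001]
contact_force: [-0.8, 0.6, -0.0]
grip_width: 11.3
grip_force: 42.5
```

```bash
python3 - <<'E'
from h import *
s=r.state();T=Ro.from_quat(s['tcp_rot']).as_matrix();print(s['clock'],s['tcp_pos'],s['qvel'].round(3),s['contact_force']);print(T.round(4))
w=np.load('wrist3.npz');d=s['tcp_pos']-w['tcp'];print('moved in old tool',w['R'].T@d)
p,dd=r.capture('wrist');np.savez('wrist4',p=p,d=dd,tcp=s['tcp_pos'],R=T)
f,cx,cy,R,t=cam('wrist');tcp=s['tcp_pos']
A=rect(p,R,t,f,cx,cy,T,tcp,42,20,90,-35,35,8)
cv2.imwrite('pics/r4.png',np.hstack([A,cv2.resize(p[80:330,220:420],(240,300))[:,:, :].repeat(1,0) if 0 else cv2.copyMakeBorder(cv2.resize(p[60:360,200:440],(240,300)),0,260,0,0,cv2.BORDER_CONSTANT)])[:,:,::-1])
E
```

```text
7.45 [ 458.91866599 -242.57573029   95.19206343] [ 0.     0.002  0.003 -0.001 -0.001  0.001] [-0.82371712  0.63028415 -0.02618905]
[[ 0.0409  0.9992  0.0014]
 [ 0.9992 -0.0409 -0.0011]
 [-0.001   0.0015 -1.    ]]
moved in old tool [44.5688502  81.13329744 58.25456422]
```

View pics/r4.png

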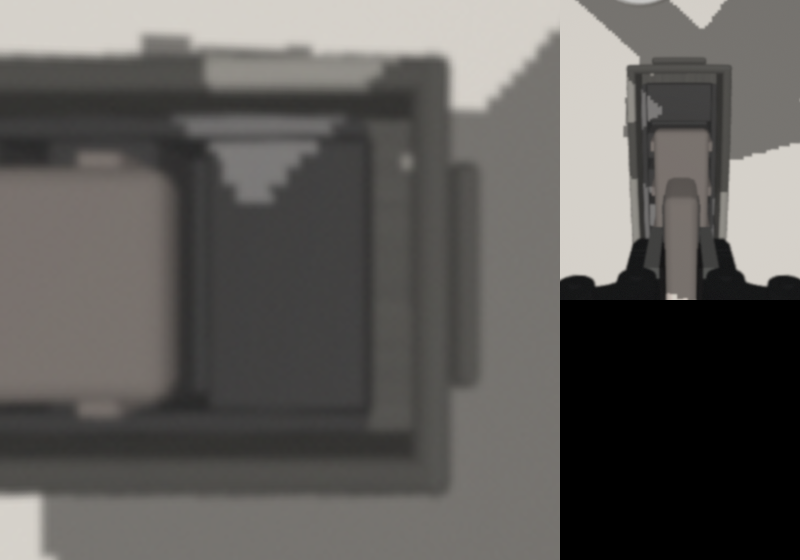

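>>> step_arm(rows=[[[0.0024,-0.001,0.0],0,0],[[0.0024,-0.001,0.003],0,0],[[0.0024,-0.001,0.006],0,0],[[0.0024,-0.001,0.006],0,0],[[0.0024,-0.001,0.006],0,0]])

```text
clock: 8.0
tcp_pos: [457.4, -239.4, 88.0]
tcp_rot: [0.721, 0.693, -0.0, -0.0]
contact_force: [0.5, -0.3, -0.7]
grip_width: 11.4
grip_force: 42.5
```

```bash
python3 - <<'E'
from h import *
s=r.state();T=Ro.from_quat(s['tcp_rot']).as_matrix();w=np.load('wrist4.npz')
print(s['tcp_pos'],s['contact_force'],w['R'].T@(s['tcp_pos']-w['tcp']),s['qvel'].round(3))
E
```

```text
[ 457.41821426 -239.42459098   87.98546967] [ 0.47241757 -0.34554672 -0.69351472] [ 3.0945391  -1.63881041  7.200983  ] [-0.001 -0.003 -0.005  0.001 -0.002  0.001]
```

>>> step_arm(rows=[[[0,0,0.001],0,0],[[0,0,0.002],0,0],[[0,0,0.002],0,0]])

```text
clock: 8.3
tcp_pos: [457.5, -239.5, 86.1]
tcp_rot: [0.721, 0.693, -0.0, -0.0]
contact_force: [0.1, 0.1, -0.9]
grip_width: 11.4
grip_force: 42.6
```

>>> step_arm(rows=[[[0,0,0.001],0,0],[[0,0,0.002],0,0],[[0,0,0.002],0,0]])

```text
clock: 8.6
tcp_pos: [457.5, -239.5, 84.1]
tcp_rot: [0.721, 0.693, -0.0, -0.0]
contact_force: [-0.4, 0.6, -0.7]
grip_width: 11.4
grip_force: 42.6
```

>>> step_arm(rows=[[[0,0,0.001],0,0],[[0,0,0.002],0,0],[[0,0,0.002],0,0]])

```text
clock: 8.9
tcp_pos: [457.5, -239.4, 82.1]
tcp_rot: [0.721, 0.693, -0.0, -0.0]
contact_force: [-0.0, -0.2, -0.8]
grip_width: 11.3
grip_force: 42.6
```

>>> step_arm(rows=[[[0,0,0.001],0,0],[[0,0,0.002],0,0],[[0,0,0.003],0,0],[[0,0,0.003],0,0]])

```text
clock: 9.3
tcp_pos: [457.4, -239.5, 79.1]
tcp_rot: [0.721, 0.693, -0.0, -0.0]
contact_force: [0.0, -0.2, -0.3]
grip_width: 11.7
grip_force: 42.6
```

>>> step_arm(rows=[[[0,0,0.002],0,0],[[0,0,0.004],0,0],[[0,0,0.006],0,0],[[0,0,0.007],0,0],[[0,0,0.007],0,0]])

```text
clock: 9.8
tcp_pos: [457.4, -239.4, 72.0]
tcp_rot: [0.721, 0.693, -0.0, -0.0]
contact_force: [0.5, 0.5, -0.4]
grip_width: 11.4
grip_force: 42.6
```

>>> step_arm(rows=[[[0,0,0.001],0,0],[[0,0,0.002],0,0],[[0,0,0.003],0,0],[[0,0,0.004],0,0]])

```text
clock: 10.2
tcp_pos: [458.0, -240.1, 68.8]
tcp_rot: [0.721, 0.693, -0.0, 0.001]
contact_force: [-1.4, -1.2, 4.2]
grip_width: 11.1
grip_force: 43.3
```

Tips are at about 24 mm, where the pads start to resist, as expected.

>>> step_arm(rows=[[[0,0,0.001],0,0],[[0,0,0.002],0,0],[[0,0,0.002],0,0]])

```text
clock: 10.5
tcp_pos: [458.4, -240.4, 67.8]
tcp_rot: [0.721, 0.693, -0.0, 0.001]
contact_force: [-1.4, 0.4, 6.4]
grip_width: 11.1
grip_force: 43.8
```

>>> step_arm(rows=[[[0,0,0.001],0,0],[[0,0,0.002],0,0],[[0,0,0.002],0,0]])

```text
clock: 10.8
tcp_pos: [458.6, -240.2, 65.4]
tcp_rot: [0.721, 0.693, 0.0, 0.001]
contact_force: [-0.2, -0.5, 4.1]
grip_width: 11.2
grip_force: 43.4
```

>>> step_arm(rows=[[[0,0,0.001],0,0],[[0,0,0.002],0,0],[[0,0,0.003],0,0],[[0,0,0.004],0,0],[[0,0,0.004],0,0]])

```text
clock: 11.3
tcp_pos: [458.0, -239.8, 60.3]
tcp_rot: [0.721, 0.693, 0.0, 0.001]
contact_force: [1.5, -1.5, 3.7]
grip_width: 11.3
grip_force: 43.3
```

>>> step_arm(rows=[[[0,0,0.001],0,0],[[0,0,0.002],0,0],[[0,0,0.003],0,0],[[0,0,0.004],0,0],[[0,0,0.004],0,0]])

```text
clock: 11.8
tcp_pos: [457.4, -239.5, 56.0]
tcp_rot: [0.721, 0.693, -0.0, -0.0]
contact_force: [1.3, -0.8, 3.5]
grip_width: 11.2
grip_force: 43.3
```

>>> step_arm(rows=[[[0,0,0.001],0,0],[[0,0,0.002],0,0],[[0,0,0.002],0,0]])

```text
clock: 12.1
tcp_pos: [457.4, -239.6, 54.3]
tcp_rot: [0.721, 0.693, -0.0, -0.0]
contact_force: [0.2, -1.1, 4.9]
grip_width: 10.9
grip_force: 43.4
```

>>> step_arm(rows=[[[0,0,0.001],0,0],[[0,0,0.001],0,0]])

```text
clock: 12.3
tcp_pos: [457.4, -239.6, 54.2]
tcp_rot: [0.721, 0.693, -0.0, -0.0]
contact_force: [-2.8, -0.1, 11.7]
grip_width: 10.9
grip_force: 44.4
```

>>> step_arm(rows=[[[0,0,0.001],0,0],[[0,0,0.001],0,0]])

```text
clock: 12.5
tcp_pos: [457.4, -239.6, 54.2]
tcp_rot: [0.721, 0.693, -0.0, -0.0]
contact_force: [-4.0, 2.2, 18.6]
grip_width: 11.3
grip_force: 45.4
```

>>> step_arm(rows=[[[0,0,-0.0015],0,0],[[0,0,-0.0015],0,0.6],[[0,0,-0.0015],0,0.6],[[0,0,-0.0015],0,0.6],[[0,0,-0.0015],0,0.6],[[0,0,-0.0015],0,0.6],[[0,0,-0.0015],0,0.6]])

```text
clock: 13.2
tcp_pos: [457.5, -239.4, 53.6]
tcp_rot: [0.721, 0.693, -0.0, -0.0]
contact_force: [-0.5, -0.6, -0.1]
grip_width: 51.3
grip_force: 0.0
```

>>> step_arm(rows=[[[0,0,-0.01],0,0.6],[[0,0,-0.03],0,0.6],[[0,0,-0.06],0,0.6],[[0,0,-0.09],0,0.6],[[0,0,-0.11],0,0.6],[[0,0,-0.11],0,0.6],[[0,0,-0.11],0,0.6]])

```text
clock: 13.9
tcp_pos: [457.7, -239.7, 164.3]
tcp_rot: [0.721, 0.693, 0.0, 0.001]
contact_force: [-1.1, 0.5, -0.2]
grip_width: 51.3
grip_force: 0.0
```

```bash
python3 - <<'E'
from h import *
s=r.state();print(s['clock'],s['tcp_pos'],s['contact_force'],s['grip_width'])
p,d=r.capture('wrist');P,u,v=cloud('wrist',d);cv2.imwrite('pics/w5.png',p[:,:,::-1])
m=(np.hypot(*(P[:,:2]-[457,-240]).T)<70)
Q=P[m&(P[:,2]>65)&(P[:,2]<100)];print('rib',len(Q),cv2.minAreaRect(Q[:,:2].astype(np.float32)),np.percentile(Q[:,2],[50,90,98]))
Q=P[m&(P[:,2]>47)&(P[:,2]<60)];print('spine z',np.percentile(Q[:,2],[20,50,80]),cv2.minAreaRect(P[m&(P[:,2]>47)][:,:2].astype(np.float32)))
rim=P[(np.hypot(*(P[:,:2]-[457,-245]).T)<90)&(P[:,2]>34)&(P[:,2]<46)];print('rim/insert z',np.percentile(rim[:,2],[20,50,80]))
E
```

```text
13.9 [ 457.71579784 -239.65257045  164.30855928] [-1.06099567  0.47612092 -0.23564564] 51.267163025647655
rib 1849 ((456.94573974609375, -238.66737365722656), (59.29138946533203, 13.563949584960938), 87.58214569091797) [78.92587044 79.9709191  80.53743407]
spine z [50.62007774 51.26713291 51.87139743] ((459.072509765625, -234.2425537109375), (114.15873718261719, 92.33364868164062), 34.30656433105469)
rim/insert z [38.95076059 40.42431584 41.55759449]
```

View pics/w5.png

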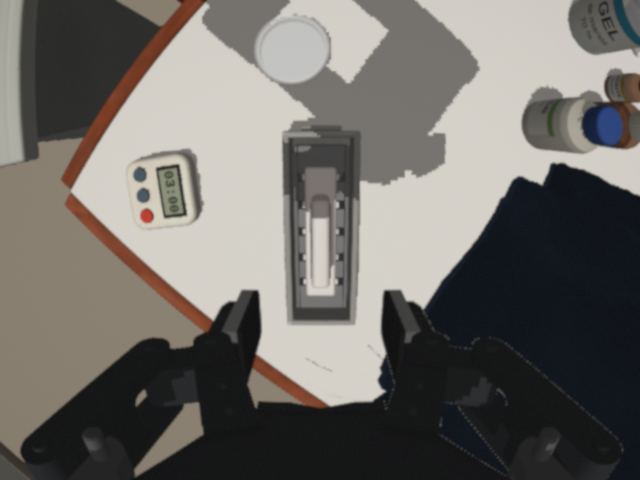

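The carrier sits in the trough (cols 305–337, rows 165–297). Its rib top is at 80 mm and its spine top at about 51 mm, which is home height, and the fingers are clear.

```bash
python3 -c "
from rig import r
print(r.close_job())"
```

```text
the job is handed in; nothing more can be done
None
```

The carrier is fully home in the trough's insert and released, with at most about 19 N felt at the wrist, the bystanders not touched, and the job handed in at about 14 s; no verdict was returned.

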